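# Put the keys and the torch away on the hall console

### The arm

A 6-joint arm with a two-finger parallel gripper is mounted at the origin on the work surface. World frame = base frame: x ahead of the robot, y to its left, z up, the work surface at z = 0. Lengths are in m, angles in rad, forces in N, time in s.
With the tool pointing down it reaches from about 0.35 to 0.85 m from the base axis. Payload 8.1 kg.
Tool frame: the origin (TCP) lies between the finger pads; the fingertips stand 25 mm ahead of it and the grasp point (between the pads) lies 6 mm ahead of it; z points along the fingers, y is the line along which they close (so a half turn about z gives the same grasp; the last joint's range is limited). The gripper opens to 93 mm and grips with 3 to 60 N. Pads are 15 mm wide; open, the fingers measure 128 mm over their backs; the gripper's body (75 mm by 188 mm) begins 65 mm behind the grasp point.
Start: joints at [-0.085, 0.13, 1.488, -0, 1.523, -0.085], TCP at [0.6, 0, 0.244] pointing down, gripper open.
Joint ranges: [-2.96, 2.96], [-0.89, 2.26], [0.02, 2.5], [-1.34, 4.48], [0, 2.73], [-2.66, 2.66]. Speed limits (rad/s): [2.39, 2.39, 2.79, 3.14, 3.14, 3.14].

### API

Orientations are given as a rotation vector (axis times angle).
In Python, from plant import robot gives the robot as it stands.
- The arm moves only by the tool arm_command, never from a script. Its argument "increments" is text: rows parted by semicolons, each of 5 numbers parted by spaces: the closure, from 0 (fully open) to 1 (shut), then the shift along the tool's x, y, z in mm, then the turn about the tool's z in rad. A call has 1 to 5 rows; each row is the pose to reach, as a shift and turn from the pose commanded when the call began, along the tool's axes at that moment; what a row does not reach only later rows make up. A row lasts 1/10 s, in which the tool goes at most 50 mm and 8.59 degrees, less where a joint would pass 70% of its speed; a pose out of reach is approached as far as the arm can. A call with a gripper value outside its range is refused whole. The fingers move at their own pace and stop on an object; "grip_force" is the grip in N (left out, the last holds). Time passes only in rows, so rows that repeat a pose let the fingers close. It gives the time, the measured TCP pose, the force, the opening and the grip force at its end, in the units of the state.
- robot.read_state(): the state, without advancing time (a new reading comes with each control period).
- robot.read_camera(name): name is "scene" or "side" or "wrist"; returns the picture (420x560x3 uint8, blue, green, red); there is no depth.
- robot.camera_model(name): a dict with "fx", "fy", "cx", "cy" (pixels), "eye" and "rotation" of the camera in the world. Camera axes: x right, y down, z forward; pixel columns grow to the right and rows downward; lengths in m; the calibration is good to about 2 mm. A picture is of the moment at which its call begins: read the wrist's pose just before it. camera_model takes no time and is no camera call; for the wrist camera it gives the pose at the moment of the call.
- robot.close_job(): hands the job in; it is judged then, once.
The state is a dict: "t": time; "q": joint angles; "dq": joint speeds; "joint_torque": joint torques, N m; "tool_pos": TCP position; "orientation": TCP orientation; "force": force on the tool from outside, world axes, zero at the start; "wrist_torque": the same for the moment, N m; "opening": finger opening in m; "gripper_force": force on a finger pad.
Only numpy, scipy, OpenCV 4.12 (cv2) and the standard library are available. Lean on these libraries where they do the work, as an engineer would, in place of code of your own. Each camera call takes 0.05 s, during which the arm holds its last target. There are 200 camera calls.

### The job

Tidy the console after coming home: slide every key lying on it flat and blade first into the key rack, one to a slot and fully home against the back. Lay the orange torch and its small carton of spare batteries in the open drawer, then slide the drawer fully shut. Leave everything else on the console where it is.

Things in the scene. Friction and masses are not known exactly. Their poses are not given: they have to be found in the camera images.
- key1: Flat door key, one of up to four alike (None if absent), lying on the table. 100 mm long along its x: plastic head 45 long x 36 wide x 7 thick at the -x end, steel blade 55 x 12 x 4 at the +x end, mid-thickness; both faces alike. Origin: middle of length, width and thickness (head end x = -50 mm, blade tip x = +50). 50 g.
- key2: Flat door key, one of up to four alike (None if absent), lying on the table. 100 mm long along its x: plastic head 45 long x 36 wide x 7 thick at the -x end, steel blade 55 x 12 x 4 at the +x end, mid-thickness; both faces alike. Origin: middle of length, width and thickness (head end x = -50 mm, blade tip x = +50). 50 g.
- key3: Flat door key, one of up to four alike (None if absent), lying on the table. 100 mm long along its x: plastic head 45 long x 36 wide x 7 thick at the -x end, steel blade 55 x 12 x 4 at the +x end, mid-thickness; both faces alike. Origin: middle of length, width and thickness (head end x = -50 mm, blade tip x = +50). 50 g.
- key4: Flat door key, one of up to four alike (None if absent), lying on the table. 100 mm long along its x: plastic head 45 long x 36 wide x 7 thick at the -x end, steel blade 55 x 12 x 4 at the +x end, mid-thickness; both faces alike. Origin: middle of length, width and thickness (head end x = -50 mm, blade tip x = +50). 50 g.
- key1_tip (a point): The blade tip of key1, 50 mm ahead of its origin.
- key2_tip (a point): The blade tip of key2, 50 mm ahead of its origin.
- key3_tip (a point): The blade tip of key3, 50 mm ahead of its origin.
- key4_tip (a point): The blade tip of key4, 50 mm ahead of its origin.
- rack: Fixed wooden key rack, 90 mm deep (x) x 336 wide x 71 high, front (-x) to the robot. Four flat slots side by side, 80 mm apart, open at the front face (x = -45 mm), each 44 wide, 13 high, 70 deep (back at x = +25), floor 50 mm above the table. A bar 8 thick roofs them at x = -45 to -21; behind it they are open above. A key fully home leaves 30 mm of its head outside. Origin: centre of underside.
- slot0 (a point): Centre of the mouth of rack slot 0 in the front face, 56.5 mm above the table (leftmost, +y); its x axis points into the slot.
- slot1 (a point): Centre of the mouth of rack slot 1 in the front face, 56.5 mm above the table (second from +y); its x axis points into the slot.
- slot2 (a point): Centre of the mouth of rack slot 2 in the front face, 56.5 mm above the table (third from +y); its x axis points into the slot.
- slot3 (a point): Centre of the mouth of rack slot 3 in the front face, 56.5 mm above the table (rightmost, -y); its x axis points into the slot.
- chest_drawer0 (a joint): How far the drawer is pulled out towards the robot, in m: 0 shut, about 0.158 at most. Starts wide open; slides easily (a few N).
- drawer_floor (a point): Point on the drawer's inner floor (moves with the drawer), mid-width, 27 mm behind its inner front, 22 mm above the table. Inside: x = -27 to +157 mm (+x into the chest), y = +-104, walls 46 high; front 244 wide, its top 78 mm above the table, outer face at x = -48 mm. Pulled out by q, the floor is open above from x = -27 to q - 34 mm; beyond is the fixed wooden chest, 250 wide, 90 high.
- chest_drawer0_handle (a point): Middle of the drawer's bar handle: steel bar 11 mm thick, 120 long along y, 35 mm in front of the drawer front, 52 mm above the table; moves with the drawer.
- torch: Orange plastic torch, 107 mm long along its x (-52 to +55 mm; lens at +x): square barrel 30 x 30 mm from x = -40 to +29 mm, collars 36 x 36 at both ends, on which it lies. Origin: on its axis near the middle, 18 mm above what it lies on. 140 g.
- dish: White porcelain dish, 104 mm across, 28 high. Origin: centre of the underside. Leave alone.
- jar: Glass jar with metal screw lid, 60 mm across, 95 high. Origin: centre of the underside. Leave alone.
- opener: Flat chrome bottle opener, 138 x 36 x 6 mm, lying on the table. Origin: underside near the middle. Leave alone.
- glasses_case: Grey glasses case, 155 x 65 x 45 mm. Origin: centre of the underside. Leave alone.
- candle_tin: Aluminium candle tin, 66 mm across, 40 high. Origin: centre of the underside. Leave alone.
- batteries: Small plain cardboard carton of batteries with a pale band along it, 62 x 38 x 24 mm (x, y, z), lying flat. Origin: its centre. 100 g.
Not all that is in view belongs to the job. What is meant by the batteries is not blue, and is the smaller of those in its own colour.

How it is judged:
On the way, in this order (a step that is already met when the one before it is completed fails the run):
1. the torch and the battery carton lie released in the open drawer (x of torch in the frame of drawer_floor between -0.025 and 0.155 m and y of torch in the frame of drawer_floor between -0.1 and 0.1 m and z of torch in the frame of drawer_floor between 0 and 0.035 m and value of joint chest_drawer0 above 0.05 m and contact force between the fingers and torch below 0.3 N and linear speed of each of torch, batteries below 0.03 m/s and x of batteries in the frame of drawer_floor between -0.025 and 0.155 m and y of batteries in the frame of drawer_floor between -0.1 and 0.1 m and z of batteries in the frame of drawer_floor between 0 and 0.035 m and contact force between the fingers and batteries below 0.3 N), for 0.2 s.
2. the drawer is shut with the torch and the carton inside (x of torch in the frame of drawer_floor between -0.025 and 0.155 m and y of torch in the frame of drawer_floor between -0.1 and 0.1 m and z of torch in the frame of drawer_floor between 0 and 0.035 m and value of joint chest_drawer0 below 0.008 m and x of batteries in the frame of drawer_floor between -0.025 and 0.155 m and y of batteries in the frame of drawer_floor between -0.1 and 0.1 m and z of batteries in the frame of drawer_floor between 0 and 0.035 m), for 0.2 s.
At the end, for the whole second after the job is handed in: Every key present lies in a rack slot blade first, its tip within 8 mm of the slot's back, at rest; the torch and the battery carton lie in the drawer; the drawer is shut to within 8 mm (all of step 2 and x of each of key1_tip, key2_tip, key3_tip, key4_tip in the frame of rack above 0.017 m and z of key1_tip in the frame of rack between 0.049 and 0.064 m and z of key1 in the frame of rack between 0.049 and 0.064 m and y of key1 in the frame of rack between -0.15 and 0.15 m and linear speed of each of key1, key2, key3, key4, torch, batteries below 0.02 m/s and z of key2_tip in the frame of rack between 0.049 and 0.064 m and z of key2 in the frame of rack between 0.049 and 0.064 m and y of key2 in the frame of rack between -0.15 and 0.15 m and z of key3_tip in the frame of rack between 0.049 and 0.064 m and z of key3 in the frame of rack between 0.049 and 0.064 m and y of key3 in the frame of rack between -0.15 and 0.15 m and z of key4_tip in the frame of rack between 0.049 and 0.064 m and z of key4 in the frame of rack between 0.049 and 0.064 m and y of key4 in the frame of rack between -0.15 and 0.15 m); the robot touches nothing.
It fails at once if a bystander (dish, jar, opener, glasses case or candle tin) is moved more than 3 cm (distance of any of dish, jar, opener, glasses_case, candle_tin from where it was at the start of the episode above 0.03 m).
Of key1, key2, key3, key4 only 2 to 4 are there at a start; the rules pass over those that are not, and their reading is None.
At some moment in a run one of key1, key2, key3, key4, torch, batteries may be knocked a few centimetres aside while the robot is not near it.
Once in a run the grip may slacken for a moment while it holds something.
It also fails if it takes over 210 s, if anything falls off the work surface, if the arm or the gripper's body presses on something with over 40 N, if the wrist force passes 120 N, or if a joint passes its speed limit or range.

## Working session

There is one attempt and no reset: what is moved stays moved. The work goes in short steps, Python scripts to look and compute and a tool call to move; the robot and the scene stay as the last step left them, time stands still between calls to the robot, and variables do not carry over. Pictures are saved under pics/ and viewed, at most 14 in all, crops included, and the job is handed in when it is done.

Besides the shell and the picture viewer there is one more tool, called after "Call:" as a command line: name --argument value ..., lists and objects as JSON in quotes. arm_command: Moves the arm, as the interface text tells. Its arguments: {"type":"object","properties":{"increments":{"type":"string"},"grip_force":{"type":"number"}},"required":["increments"]}

```bash
ls; mkdir -p pics
cat > h.py <<'E'
import numpy as np, cv2
from plant import robot
def snap(n,f):
    m=robot.camera_model(n); im=robot.read_camera(n); cv2.imwrite('pics/'+f,im); np.savez('pics/'+f[:-4],im=im,**{k:np.array(v) for k,v in m.items()}); return im,m
def ray(m,u,v,z):
    d=np.array(m['rotation'])@np.array([(u-m['cx'])/m['fx'],(v-m['cy'])/m['fy'],1.]); e=np.array(m['eye']); return e+d*(z-e[2])/d[2]
def proj(m,p):
    c=np.array(m['rotation']).T@(np.array(p)-np.array(m['eye'])); return m['fx']*c[0]/c[2]+m['cx'],m['fy']*c[1]/c[2]+m['cy']
E
python3 - <<'E'
from h import *
for n in('scene','side','wrist'):
    im,m=snap(n,n+'0.png'); print(n,np.round(m['eye'],3),np.round(m['rotation'],3).tolist(),m['fx'],m['cx'],m['cy'])
print(robot.read_state())
E
```

```text
pics
scene [ 1.118 -0.825  0.766] [-2.129, -0.732, 0.393] 439.45545184038656 280.15032044953347 208.88519863812093
side [ 0.488 -1.046  1.06 ] [-2.396, 0.029, -0.018] 537.7998660105446 271.2282571980763 206.44756177949012
wrist [0.6   0.082 0.383] [2.846, -0.001, -0.002] 348.1611346946739 277.73694476644386 210.32958294198576
{'t': 0.15, 'q': array([-8.54067496e-02,  1.31007433e-01,  1.48900992e+00,  3.16726270e-05,
        1.52299427e+00, -8.54112184e-02]), 'dq': array([ 0.00133982, -0.00316148, -0.00321223,  0.00067197,  0.00049205,
        0.0008596 ]), 'joint_torque': array([ 8.59073725e-05, -5.60473788e+01, -4.92333663e+01,  7.68201635e-02,
        3.05504061e-02, -1.41810942e-04]), 'tool_pos': array([5.99606417e-01, 6.31804141e-05, 2.42827147e-01]), 'orientation': array([-2.22065616e+00, -2.22066267e+00,  1.39738799e-03]), 'force': array([ 0.46705745, -0.27852653, -0.11748933]), 'wrist_torque': array([0.03689946, 0.02353687, 0.03691701]), 'gripper_force': 0.0, 'opening': 0.09312165760464565}
```

View pics/scene0.png

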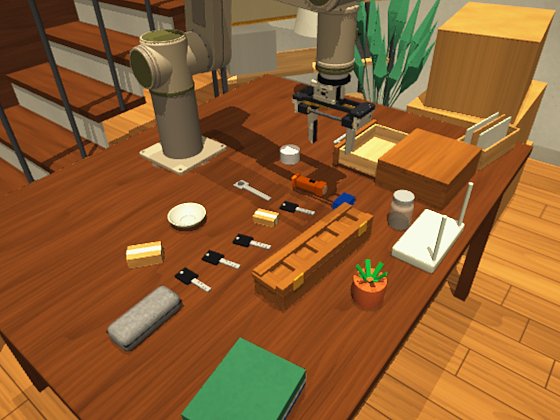

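View pics/side0.png

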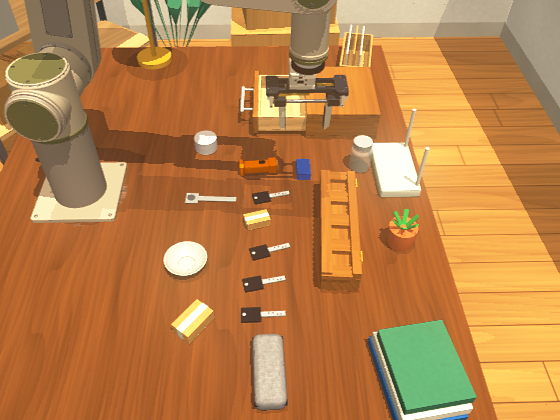

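The side view shows four keys (heads near (258,197), (258,252), (251,284), (250,315)) with their blades to the right. The torch is at (259,167) and the small yellow carton at (257,219); the larger one at (192,321) is the decoy. The rack spans x 322–360 and the open drawer is at about (285,100).

```bash
sed -i 's/^from plant/from scipy.spatial.transform import Rotation as Ro\nfrom plant/; s/m=robot.camera_model(n);/m=dict(robot.camera_model(n)); m["rotation"]=Ro.from_rotvec(m["rotation"]).as_matrix() if np.size(m["rotation"])==3 else m["rotation"];/' h.py
cat >> h.py <<'E'
def blobs(im,lo,hi,amin=40,roi=None):
    hsv=cv2.cvtColor(im,cv2.COLOR_BGR2HSV); k=cv2.inRange(hsv,lo,hi)
    if roi: q=np.zeros_like(k); x0,x1,y0,y1=roi; q[y0:y1,x0:x1]=k[y0:y1,x0:x1]; k=q
    cs,_=cv2.findContours(k,cv2.RETR_EXTERNAL,cv2.CHAIN_APPROX_NONE)
    return [c[:,0,:].astype(float) for c in cs if cv2.contourArea(c)>amin]
def plane(m,c,z): return np.array([ray(m,u,v,z)[:2] for u,v in c])
def rect(P):
    (c,s,a)=cv2.minAreaRect((P*1000).astype(np.float32)); a=a if s[0]>=s[1] else a+90; return np.round(c,1),np.round(sorted(s)[::-1],1),round((a+90)%180-90,1)
E
python3 - <<'E'
from h import *
for n,roi in(('side',(180,320,150,345)),('scene',(120,330,165,300))):
    im,m=snap(n,n+'1.png')
    for name,lo,hi,z,a in(('head',(0,0,0),(180,140,45),.007,30),('blade',(0,0,130),(180,70,255),.0055,20),('orange',(4,170,150),(16,255,255),.02,60),('yellow',(18,90,120),(32,255,255),.024,60),('blue',(105,150,60),(130,255,255),.02,40)):
        for c in blobs(im,lo,hi,a,roi): print(n,name,np.round(c.mean(0)),*rect(plane(m,c,z)))
im=cv2.imread('pics/side1.png'); im[:]=im
cv2.imwrite('pics/c1.png',cv2.resize(im[60:330,170:390],None,fx=2.7,fy=2.2))
E
```

```text
side blade [268. 340.] [ 500.1 -464.4] [62.9 24.1] -1.4
side blade [272. 313.] [ 511.7 -400.9] [54.3 13. ] -1.3
side blade [192. 317.] [ 331.5 -404.9] [84.3 16.2] 50.7
side blade [273. 280.] [ 516.8 -308.8] [55.4 13. ] 11.1
side blade [278. 247.] [ 532.7 -211.5] [55.4 12.8] 16.3
side blade [190. 258.] [ 322.5 -237.9] [103.2  63.8] -85.0
side blade [256. 216.] [ 478.4 -106.8] [63.5 13.5] 16.4
side blade [209. 198.] [354.5 -35.8] [134.4  33.7] -1.2
side blade [279. 194.] [540.2 -26.6] [55.2 13.3] 13.0
side blade [206. 151.] [331.8 149.7] [53.1 17.7] -1.2
side orange [249. 230.] [ 457.6 -171.6] [623.1 396.8] 88.6
side yellow [197. 322.] [ 348.  -428.1] [82.3 17. ] 50.6
side yellow [189. 311.] [ 325.6 -400.5] [68.  14.3] 51.1
side yellow [258. 220.] [ 481.7 -136. ] [62.1 12.2] 17.2
scene head [186. 276.] [ 467.1 -398.8] [46.8 35.9] 1.6
scene head [212. 257.] [ 471.9 -315.6] [44.7 37.7] 12.8
scene head [242. 240.] [ 487.5 -222.4] [42.6 37.5] 16.9
scene head [289. 206.] [495.7 -34.3] [42.4 38.3] 12.3
scene blade [160. 295.] [ 461.8 -468. ] [76.5 39.5] 37.4
scene blade [200. 284.] [ 514.2 -
[... 840 characters left out ...]
ange [172. 240.] [ 353.5 -342.7] [61.6 19.8] -89.4
scene orange [289. 264.] [ 657.8 -219.4] [280.6  94.9] 75.4
scene orange [226. 240.] [ 466.5 -257.8] [99.8 16.9] 83.3
scene orange [142. 230.] [ 259.8 -362.2] [143.2  12. ] 87.1
scene orange [264. 227.] [ 508.4 -168.1] [98.9 95.5] -73.1
scene orange [292. 244.] [ 613.5 -152.6] [293.9  29.3] 85.0
scene orange [236. 211.] [ 403.3 -152.2] [109.3  17.9] 89.6
scene orange [304. 181.] [467.5  90.6] [118.6  74.2] 27.8
scene orange [154. 188.] [ 119.3 -219.1] [237.5  31.1] 85.4
scene yellow [298. 280.] [ 698.9 -261.7] [54.6 19.1] -58.9
scene yellow [143. 254.] [ 342.  -424.8] [83.4 21. ] 48.7
scene yellow [144. 245.] [ 315.7 -401.1] [79.7 16. ] 50.6
```

View pics/c1.png

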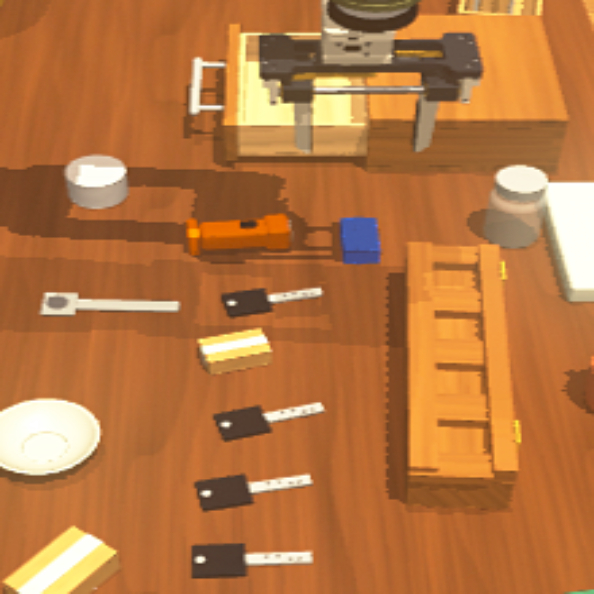

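View pics/wrist0.png

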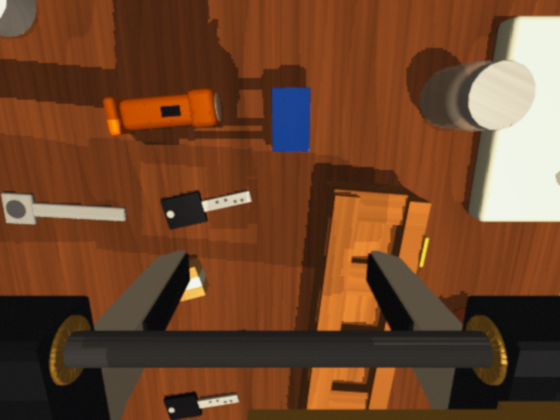

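The wrist view shows the torch at about (165,110) with its lens to the right (+x) and the jar at (500,95). The rack front bar runs from (345,190) downward. I'll turn the tool a quarter turn so that tool x = world x, and move over the torch.

Call:
arm_command --increments "0 18 -24 0 0.148;0 36 -48 0 0.296;0 54 -72 0 0.444;0 72 -96 0 0.592;0 90 -120 0 0.74"

```text
t: 0.75
tool_pos: [0.4789, 0.0906, 0.2435]
orientation: [-2.878, -1.259, 0.0]
force: [1.0, 0.4, 0.5]
opening: 0.0931
gripper_force: 0.0
```

Call:
arm_command --increments "0 0 0 0 0.148;0 0 0 0 0.296;0 0 0 0 0.444;0 0 0 0 0.592;0 0 0 0 0.74"

```text
t: 1.25
tool_pos: [0.4799, 0.0901, 0.2436]
orientation: [-3.139, -0.133, 0.0]
force: [0.1, 1.0, 0.1]
opening: 0.093
gripper_force: 0.0
```

Call:
arm_command --increments "0 0 0 0 0.091;0 0 0 0 0.091;0 0 0 0 0.091"

```text
t: 1.55
tool_pos: [0.48, 0.09, 0.2436]
orientation: [-3.142, -0.004, 0.0]
force: [0.0, 0.4, -0.9]
opening: 0.093
gripper_force: 0.0
```

Run:
```python
from h import *
s=robot.read_state();print(s['tool_pos'],Ro.from_rotvec(s['orientation']).as_matrix().round(3).tolist())
im,m=snap('wrist','w1.png');print(np.round(m['eye'],3))
for name,lo,hi,z,a in(('head',(0,0,0),(180,140,45),.007,200),('blade',(0,0,130),(180,70,255),.0055,100),('orange',(4,225,150),(14,255,255),.03,300),('yellow',(18,90,120),(32,255,255),.024,100)):
    for c in blobs(im,lo,hi,a): print(name,np.round(c.mean(0)),*rect(plane(m,c,z)))
im,m=snap('side','side2.png')
cv2.imwrite('pics/c2.png',cv2.resize(im[50:330,220:420],None,fx=2.8,fy=2.1))
```

```text
[0.47995221 0.09001966 0.24360534] [[1.0, 0.003, -0.0], [0.003, -1.0, 0.0], [-0.0, -0.0, -1.0]]
[0.561 0.091 0.384]
head [273. 340.] [275.3  95.6] [766.3 243.3] -87.9
head [550. 178.] [ 483.5 -209.1] [44.8 20.2] 13.3
head [388. 174.] [493.3 -31.4] [43.6 34.8] 13.1
blade [372. 316.] [312.2 -30.8] [48.5 34.9] -3.1
blade [206. 308.] [322.4 186.1] [74.3 69.2] -89.9
blade [387. 241.] [408.6 -36.2] [33.3 15.7] -3.8
blade [ 47. 227.] [433.7 361.7] [102.4  37.5] -89.9
blade [477. 184.] [ 476.6 -131.2] [68.1 13.4] 15.6
blade [555. 132.] [ 532.5 -204.3] [55.8  9.2] 13.3
blade [384. 124.] [541.1 -21.7] [55.8 13.1] 12.5
orange [294. 189.] [484.7  74.8] [107.5  35.6] 5.0
yellow [502. 362.] [ 255.5 -188.7] [64.9 10.6] 6.8
yellow [ 63. 345.] [274.9 355.3] [107.4  27.2] -27.4
yellow [465. 188.] [ 476.6 -108.3] [60.9 12.2] 15.7
yellow [489. 182.] [ 483.5 -132.5] [61.3 12.1] 16.3
yellow [ 34. 158.] [509.1 342. ] [72.2  5.8] 88.3
yellow [292. 139.] [529.1  78.2] [25.1 12.1] 84.8
yellow [ 67. 126.] [557.1 317.8] [160.4 128.9] -1.6
```

View pics/w1.png

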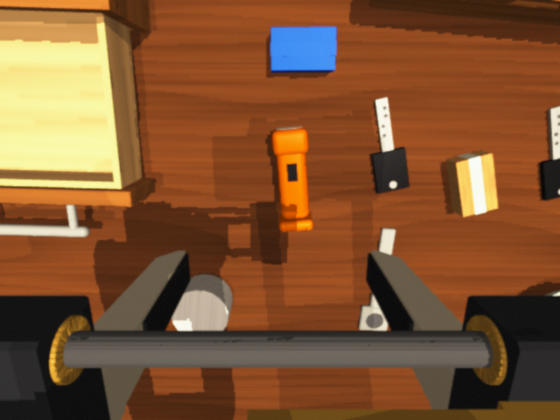

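View pics/c2.png

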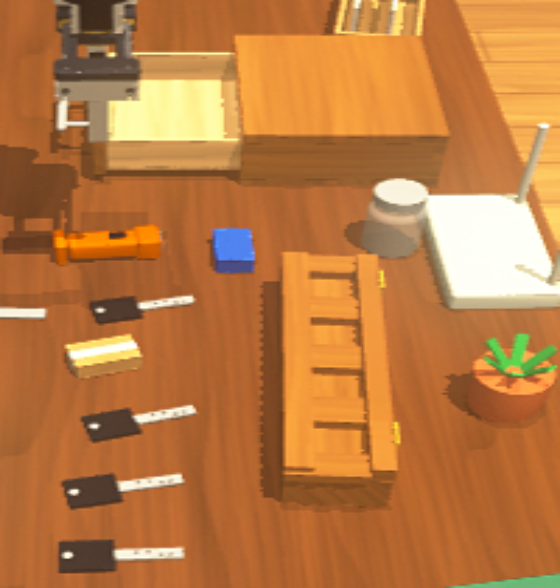

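Wrist: torch at (292,180), lens upward (+x), origin about (483,75) mm, yaw 5°. The drawer's right half is visible at the left, with the handle end at (88,232). Side: the chest top corners and rack are clear. Next I'll work out the chest and rack frames from their corners.

Run:
```python
from h import *
d=np.load('pics/side2.npz'); m={k:d[k] for k in d.files}
for l,P,z in(('chest',[(235,38),(437,36),(447,135),(242,135)],.09),('rack front top edge',[(283,252),(284,472)],.071),('rack front bar rear',[(308,254),(309,470)],.071),('rack rear',[(378,256),(397,468)],.071)):
    print(l,[np.round(ray(m,220+u/2.8,50+v/2.1,z)[:2]*1000).tolist() for u,v in P])
d=np.load('pics/w1.npz'); m={k:d[k] for k in d.files}
for l,P,z in(('handle end',[(88,232),(0,230)],.052),('front top outer/right end',[(148,190),(60,198)],.078),('inner wall',[(130,180),(108,12)],.068)):
    print(l,[np.round(ray(m,u,v,z)[:2]*1000).tolist() for u,v in P])
```

```text
chest [[637.0, 454.0], [871.0, 455.0], [842.0, 209.0], [628.0, 213.0]]
rack front top edge [[653.0, -3.0], [624.0, -344.0]]
rack front bar rear [[677.0, -8.0], [644.0, -342.0]]
rack rear [[743.0, -13.0], [715.0, -341.0]]
handle end [[437.0, 284.0], [439.0, 372.0]]
front top outer/right end [[488.0, 208.0], [480.0, 289.0]]
inner wall [[495.0, 227.0], [633.0, 228.0]]
```

Call:
arm_command --increments "0 3 15 40 -0.087;0 3 15 80 -0.087;0 3 15 120 -0.087;0 3 15 160 -0.087;0 3 15 190 -0.087"

```text
t: 2.15
tool_pos: [0.4817, 0.0749, 0.0511]
orientation: [3.138, 0.139, -0.003]
force: [-0.2, 0.2, 0.5]
opening: 0.0931
gripper_force: 0.0
```

Call:
arm_command --increments "0 0 0 10 0;0 0 0 22 0;0.4 0 0 22 0;0.8 0 0 22 0;0.8 0 0 22 0" --grip_force 30

```text
t: 2.65
tool_pos: [0.4844, 0.0751, 0.0333]
orientation: [-3.139, -0.137, -0.004]
force: [0.6, 0.0, 0.2]
opening: 0.0738
gripper_force: 0.0
```

Call:
arm_command --increments "0.8 0 0 0 0;0.8 0 0 0 0;0.8 0 0 0 0"

```text
t: 2.95
tool_pos: [0.4833, 0.075, 0.0321]
orientation: [3.139, 0.136, 0.001]
force: [-0.9, 0.1, 0.3]
opening: 0.0496
gripper_force: 0.0
```

Call:
arm_command --increments "0.9 0 0 0 0;0.9 0 0 0 0;0.9 0 0 0 0;0.9 0 0 0 0;0.9 0 0 0 0"

```text
t: 3.45
tool_pos: [0.483, 0.075, 0.0316]
orientation: [3.139, 0.136, -0.0]
force: [-0.8, 0.4, 1.3]
opening: 0.03
gripper_force: 30.0
```

Call:
arm_command --increments "0.9 0 0 -25 0;0.9 0 0 -55 0;0.9 0 0 -85 0;0.9 0 0 -115 0;0.9 0 0 -120 0"

```text
t: 3.95
tool_pos: [0.4853, 0.0752, 0.1556]
orientation: [-3.139, -0.136, -0.01]
force: [0.8, 0.5, -0.9]
opening: 0.0302
gripper_force: 30.0
```

Call:
arm_command --increments "0.9 10 -30 0 0;0.9 20 -60 0 0;0.9 32 -90 0 0;0.9 42 -120 0 0;0.9 52 -146 0 0"

```text
t: 4.45
tool_pos: [0.5215, 0.2263, 0.1497]
orientation: [3.138, 0.137, -0.003]
force: [0.2, -0.2, -0.7]
opening: 0.0298
gripper_force: 30.0
```

Call:
arm_command --increments "0.9 10 -30 0 0.12;0.9 20 -60 0 0.12;0.9 32 -90 0 0.12;0.9 42 -120 0 0.12;0.9 53 -146 0 0.12"

```text
t: 4.95
tool_pos: [0.5616, 0.3763, 0.1493]
orientation: [3.14, -0.051, -0.004]
force: [-0.0, -0.3, -1.8]
opening: 0.0296
gripper_force: 30.0
```

Run:
```python
from h import *
print(robot.read_state()['tool_pos'],robot.read_state()['opening'])
im,m=snap('wrist','w2.png'); im2,m2=snap('scene','s2.png')
cv2.imwrite('pics/c3.png',np.hstack([cv2.resize(im,(480,360)),cv2.resize(im2[90:210,300:400],(300,360))]))
```

```text
[0.56157393 0.37625468 0.14929229] 0.029591102343328773
```

View pics/c3.png

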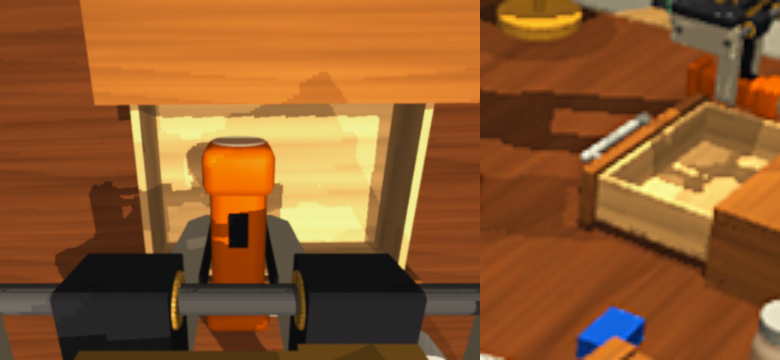

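The wrist view shows the torch held over the open drawer: chest edge at v≈104 of the crop, drawer walls at u≈150 and 410. The lens sits near the chest edge. I'll quantify this before lowering.

Run:
```python
from h import *
d=np.load('pics/w2.npz'); m={k:d[k] for k in d.files}; k=7/6
for l,P,z in(('chest edge bottom',[(95,104),(470,103)],.09),('wall tops inner',[(153,106),(165,250),(425,106),(403,262)],.068),('wall outer',[(131,106),(433,106)],.068),('lens',[(238,140)],.155)):
    print(l,[np.round(ray(m,u*k,v*k,z)[:2]*1000).tolist() for u,v in P])
d=np.load('pics/s2.npz'); m={k:d[k] for k in d.files}
for l,P,z in(('front top corners',[(595,178),(707,98),(585,168),(690,92)],.078),('floor near front right',[(602,190),(705,105)],.068),('handle',[(583,157),(648,118)],.052)):
    print(l,[np.round(ray(m,300+(u-480)/3,90+v/3,z)[:2]*1000).tolist() for u,v in P])
```

```text
chest edge bottom [[637.0, 468.0], [630.0, 224.0]]
wall tops inner [[634.0, 436.0], [517.0, 440.0], [627.0, 240.0], [498.0, 239.0]]
wall outer [[634.0, 452.0], [627.0, 234.0]]
lens [[621.0, 375.0]]
front top corners [[497.0, 218.0], [501.0, 449.0], [478.0, 230.0], [478.0, 451.0]]
floor near front right [[508.0, 217.0], [499.0, 450.0]]
handle [[438.0, 289.0], [448.0, 412.0]]
```

Call:
arm_command --increments "0.9 2 0 25 0;0.9 2 0 50 0;0.9 2 0 70 0;0.9 2 0 85 0;0.9 2 0 94 0"

```text
t: 5.55
tool_pos: [0.5631, 0.3737, 0.0549]
orientation: [3.139, -0.053, -0.005]
force: [-0.8, -0.4, -1.1]
opening: 0.0297
gripper_force: 30.0
```

Call:
arm_command --increments "0.9 0 0 0 0;0.9 0 0 0 0"

```text
t: 5.75
tool_pos: [0.5647, 0.375, 0.0583]
orientation: [-3.141, 0.052, -0.001]
force: [-0.2, 0.5, -0.3]
opening: 0.0299
gripper_force: 30.0
```

Call:
arm_command --increments "0.9 0 0 3 0;0.9 0 0 4 0;0.9 0 0 4 0"

```text
t: 6.05
tool_pos: [0.5645, 0.3751, 0.0541]
orientation: [-3.141, 0.052, -0.001]
force: [0.4, 0.8, -1.3]
opening: 0.0297
gripper_force: 30.0
```

Call:
arm_command --increments "0.4 0 0 0 0;0.4 0 0 0 0;0.4 0 0 0 0;0.4 0 0 0 0"

```text
t: 6.45
tool_pos: [0.5644, 0.375, 0.0539]
orientation: [-3.141, 0.052, -0.001]
force: [-0.5, 0.5, 0.4]
opening: 0.0542
gripper_force: 0.0
```

Call:
arm_command --increments "0.4 0 0 -15 0;0.4 0 0 -45 0;0.4 0 0 -75 0;0.4 0 0 -105 0;0.4 0 0 -130 0"

```text
t: 6.95
tool_pos: [0.5649, 0.3753, 0.1873]
orientation: [-3.14, 0.052, -0.004]
force: [-0.3, 1.3, -0.3]
opening: 0.0557
gripper_force: 0.0
```

Run:
```python
from h import *
print(robot.read_state()['tool_pos'])
im,m=snap('wrist','w3.png')
for c in blobs(im,(4,225,150),(14,255,255),300): print(np.round(c.mean(0)),*rect(plane(m,c,.045)))
im,m=snap('side','side3.png')
for c in blobs(im,(18,90,120),(32,255,255),30,(180,330,190,240)): print(*rect(plane(m,c,.024)))
for c in blobs(im,(0,0,130),(180,70,255),20,(180,320,150,345)): print('blade',*rect(plane(m,c,.0055)))
```

```text
[0.56485017 0.37527517 0.18728469]
[278. 191.] [573.6 375.5] [90.6 35.1] -2.0
[ 481.7 -135.9] [62.1 12.1] 15.8
[ 475.1 -111.2] [62.9 11. ] 16.0
blade [ 500.1 -464.4] [63.  24.1] -1.4
blade [ 511.7 -400.9] [54.3 13. ] -1.3
blade [ 331.5 -404.9] [84.3 16.2] 50.7
blade [ 516.8 -308.8] [55.4 13. ] 11.1
blade [ 532.7 -211.5] [55.4 12.8] 16.3
blade [ 322.5 -237.9] [103.2  63.8] -85.0
blade [ 478.5 -106.9] [63.5 13.1] 15.4
blade [354.5 -35.8] [134.4  33.7] -1.2
blade [540.2 -26.6] [55.2 13.3] 13.0
blade [331.8 149.7] [53.1 17.7] -1.2
```

Call:
arm_command --increments "0.3 -5 36 0 0;0.3 -10 72 0 0;0.3 -15 108 0 0;0.3 -20 144 0 0;0.3 -25 180 0 0"

```text
t: 7.55
tool_pos: [0.5326, 0.1945, 0.1833]
orientation: [3.141, -0.052, -0.001]
force: [0.2, -0.3, 0.6]
opening: 0.0654
gripper_force: 0.0
```

Call:
arm_command --increments "0.3 -5 36 0 0;0.3 -10 72 0 0;0.3 -15 108 0 0;0.3 -20 144 0 0;0.3 -25 180 0 0"

```text
t: 8.05
tool_pos: [0.5016, 0.0155, 0.1835]
orientation: [3.141, -0.052, -0.0]
force: [-0.2, 0.5, 0.1]
opening: 0.0652
gripper_force: 0.0
```

Call:
arm_command --increments "0.3 -5 36 0 -0.12;0.3 -10 72 0 -0.25;0.3 -15 108 0 -0.309;0.3 -19 139 0 -0.309;0.3 -19 139 0 -0.309"

```text
t: 8.55
tool_pos: [0.4779, -0.1246, 0.1836]
orientation: [3.111, 0.426, -0.001]
force: [0.9, 1.0, -0.3]
opening: 0.0651
gripper_force: 0.0
```

Run:
```python
from h import *
s=robot.read_state();print(s['tool_pos'],s['orientation'])
im,m=snap('wrist','w4.png')
for c in blobs(im,(18,90,120),(32,255,255),100): print(np.round(c.mean(0)),*rect(plane(m,c,.024)))
for c in blobs(im,(0,0,150),(180,70,255),150): print('w',np.round(c.mean(0)),*rect(plane(m,c,.024)),*rect(plane(m,c,.0055)))
```

```text
[ 0.47788302 -0.12458071  0.18357027] [ 3.11149715e+00  4.25997285e-01 -7.46944837e-04]
[372. 413.] [ 275.  -284.6] [420.5  23.6] -74.6
[432. 352.] [ 364.8 -320.6] [83.5 14.9] 25.5
[126. 353.] [282.3 -18.7] [87.3 24.3] 3.0
[288. 178.] [ 499.2 -128.3] [29.4 12.2] 15.7
[260. 176.] [ 494.1 -103.3] [25.8 12.2] 15.0
[495.  20.] [ 670.  -244.1] [140.8  42. ] 85.2
w [344. 388.] [ 297.1 -250. ] [92.4 56.8] -74.6 [ 281.1 -259.1] [98.1 60.3] -74.6
w [312. 356.] [ 325.3 -203.3] [232.9  14.9] -74.6 [ 311.1 -209.6] [247.2  15.8] -74.6
w [166. 260.] [388.1 -39.2] [89.5 14.5] -3.4 [377.7 -35.4] [95.1 15.4] -3.4
w [552. 239.] [ 510.8 -379.7] [42.1 12.4] 2.5 [ 508.  -396.9] [44.7 13.1] 2.5
w [471. 204.] [ 519.7 -292.6] [52.9 12.7] 11.0 [ 517.4 -304.4] [56.2 13.4] 11.0
w [275. 194.] [ 481.4 -119.7] [64.2 12.2] 15.7 [ 476.8 -120.8] [68.1 13. ] 15.7
w [381. 161.] [ 534.8 -200.7] [52.1 12.7] 15.7 [ 533.4 -206.8] [55.3 13.5] 15.7
w [185.  96.] [542.2 -26.9] [52.8 12.2] 11.4 [541.3 -22.3] [56.  12.9] 11.4
```

Call:
arm_command --increments "0.3 4 -4 35 0;0.3 4 -4 70 0;0.3 4 -4 105 0;0.3 4 -4 140 0;0.3 4 -4 157 0"

```text
t: 9.1
tool_pos: [0.4798, -0.1144, 0.0247]
orientation: [-3.109, -0.433, 0.006]
force: [-73.4, 34.2, 157.6]
opening: 0.0648
gripper_force: 74.0
```

Call:
arm_command --increments "0.9 0 0 0 0;0.9 0 0 0 0;0.9 0 0 0 0;0.9 0 0 0 0;0.9 0 0 0 0" --grip_force 25

```text
t: 9.6
tool_pos: [0.4816, -0.1162, 0.0267]
orientation: [-3.112, -0.432, -0.0]
force: [0.2, -0.1, 0.1]
opening: 0.0379
gripper_force: 25.0
```

Call:
arm_command --increments "0.9 0 0 -25 0;0.9 0 0 -55 0;0.9 0 0 -85 0;0.9 0 0 -115 0;0.9 0 0 -120 0"

```text
t: 10.1
tool_pos: [0.4838, -0.1173, 0.1508]
orientation: [3.109, 0.431, 0.009]
force: [0.0, 0.2, -0.3]
opening: 0.0374
gripper_force: 25.0
```

Call:
arm_command --increments "0.9 12 -22 0 0;0.9 25 -49 0 0;0.9 38 -74 0 0;0.9 51 -99 0 0;0.9 65 -125 0 0"

```text
t: 10.6
tool_pos: [0.5094, 0.0225, 0.1452]
orientation: [-3.112, -0.431, 0.003]
force: [0.9, -0.3, -0.5]
opening: 0.0377
gripper_force: 25.0
```

Call:
arm_command --increments "0.9 12 -22 0 0;0.9 25 -49 0 0;0.9 38 -74 0 0;0.9 51 -99 0 0;0.9 65 -125 0 0"

```text
t: 11.1
tool_pos: [0.5379, 0.1604, 0.145]
orientation: [3.112, 0.432, -0.003]
force: [0.6, -0.9, -0.5]
opening: 0.0379
gripper_force: 25.0
```

Call:
arm_command --increments "0.9 12 -25 0 0.1;0.9 25 -50 0 0.2;0.9 38 -80 0 0.31;0.9 52 -105 0 0.31;0.9 64 -125 0 0.31"

```text
t: 11.6
tool_pos: [0.5654, 0.2985, 0.1447]
orientation: [3.141, -0.053, -0.003]
force: [0.4, 0.4, -0.2]
opening: 0.0378
gripper_force: 25.0
```

Call:
arm_command --increments "0.9 0 0 20 0;0.9 0 0 40 0;0.9 0 0 60 0;0.9 0 0 75 0;0.9 0 0 85 0"

```text
t: 12.1
tool_pos: [0.5648, 0.2965, 0.0589]
orientation: [3.14, -0.054, -0.005]
force: [0.0, -0.7, -1.1]
opening: 0.0381
gripper_force: 25.0
```

Call:
arm_command --increments "0.9 0 0 5 0;0.9 0 0 8 0;0.9 0 0 10 0;0.9 0 0 10 0"

```text
t: 12.5
tool_pos: [0.5665, 0.2973, 0.0522]
orientation: [-3.141, 0.054, -0.001]
force: [0.7, -0.1, -0.8]
opening: 0.0378
gripper_force: 25.0
```

Call:
arm_command --increments "0.9 0 0 2 0;0.9 0 0 3 0;0.5 0 0 3 0;0.5 0 0 3 0;0.5 0 0 3 0"

```text
t: 13.0
tool_pos: [0.5662, 0.2972, 0.0489]
orientation: [-3.141, 0.054, -0.001]
force: [-0.3, -0.9, 1.2]
opening: 0.0463
gripper_force: 0.0
```

Call:
arm_command --increments "0.5 0 0 -15 0;0.5 0 0 -45 0;0.5 0 0 -75 0;0.5 0 0 -105 0;0.5 0 0 -120 0"

```text
t: 13.5
tool_pos: [0.5677, 0.2979, 0.1736]
orientation: [-3.139, 0.054, -0.008]
force: [-0.3, -0.2, -0.2]
opening: 0.0468
gripper_force: 0.0
```

Run:
```python
from h import *
print(robot.read_state()['tool_pos'])
im,m=snap('wrist','w5.png')
for c in blobs(im,(4,225,150),(14,255,255),300): print(np.round(c.mean(0)),*rect(plane(m,c,.045)))
for c in blobs(im,(0,0,150),(180,70,255),150): print('w',np.round(c.mean(0)),*rect(plane(m,c,.046)))
```

```text
[0.56773577 0.29786107 0.17363164]
[181. 205.] [571.9 377.6] [95.2 35.8] -2.6
w [279. 214.] [564.  298.2] [61.9 11.3] -1.6
```

View pics/w5.png

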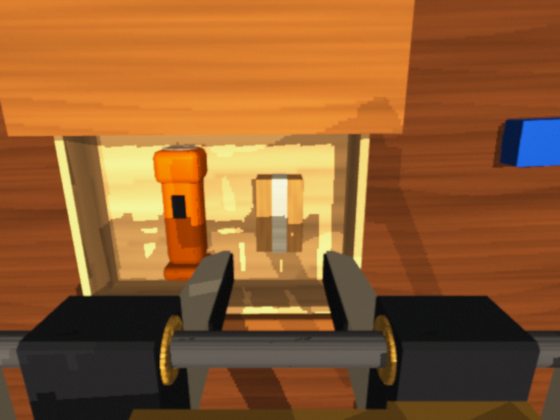

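The torch at (185,210) and carton at (280,213) both lie flat and released inside the drawer. Next I'll go in front of the handle and push.

Call:
arm_command --increments "1 -35 -8 0 0;1 -70 -16 0 0;1 -105 -25 0 0;1 -140 -34 0 0;1 -177 -42 0 0" --grip_force 10

```text
t: 14.05
tool_pos: [0.3889, 0.345, 0.1676]
orientation: [3.14, -0.054, -0.002]
force: [-0.5, 0.4, -0.1]
opening: 0.0109
gripper_force: 0.0
```

Call:
arm_command --increments "1 0 0 25 0;1 0 0 55 0;1 0 0 80 0;1 0 0 100 0;1 0 0 107 0"

```text
t: 14.55
tool_pos: [0.3885, 0.3437, 0.0583]
orientation: [3.138, -0.054, -0.007]
force: [-0.1, -0.9, 0.1]
opening: 0.0008
gripper_force: 0.0
```

Call:
arm_command --increments "1 10 0 0 0;1 20 0 0 0;1 28 0 0 0;1 36 0 0 0;1 44 0 0 0"

```text
t: 15.05
tool_pos: [0.4358, 0.3439, 0.0625]
orientation: [-3.14, 0.054, -0.001]
force: [-1.2, -0.2, 0.9]
opening: 0.0005
gripper_force: 0.7
```

Call:
arm_command --increments "1 10 0 0 0;1 20 0 0 0;1 30 0 0 0;1 40 0 0 0;1 50 0 0 0"

```text
t: 15.55
tool_pos: [0.4854, 0.3419, 0.0616]
orientation: [-3.141, 0.054, 0.0]
force: [-1.6, 1.4, 1.8]
opening: 0.0004
gripper_force: 0.7
```

Call:
arm_command --increments "1 10 0 0 0;1 20 0 0 0;1 30 0 0 0;1 40 0 0 0;1 50 0 0 0"

```text
t: 16.05
tool_pos: [0.5353, 0.3402, 0.0616]
orientation: [3.141, -0.054, -0.0]
force: [-2.1, 1.8, -0.2]
opening: 0.0003
gripper_force: 0.7
```

Call:
arm_command --increments "1 6 0 0 0;1 12 0 0 0;1 18 0 0 0;1 23 0 0 0;1 28 0 0 0"

```text
t: 16.55
tool_pos: [0.5628, 0.3392, 0.0616]
orientation: [3.141, -0.054, -0.0]
force: [-1.2, -0.5, -0.7]
opening: 0.0007
gripper_force: 0.6
```

Call:
arm_command --increments "1 2 0 0 0;1 4 0 0 0;1 6 0 0 0;1 8 0 0 0"

```text
t: 16.95
tool_pos: [0.5684, 0.3391, 0.0615]
orientation: [3.14, -0.053, -0.007]
force: [-18.4, -1.1, 12.5]
opening: 0.0001
gripper_force: 9.1
```

Call:
arm_command --increments "1 0 0 0 0;1 0 0 0 0;1 -20 0 0 0;1 -40 0 0 0;1 -60 0 0 0"

```text
t: 17.45
tool_pos: [0.5101, 0.341, 0.0616]
orientation: [-3.141, 0.054, -0.001]
force: [-0.2, -0.3, 0.3]
opening: 0.0002
gripper_force: 0.0
```

Call:
arm_command --increments "1 0 0 -36 0;1 0 0 -72 0;1 0 0 -108 0;1 0 0 -144 0;1 0 0 -180 0"

```text
t: 17.95
tool_pos: [0.5105, 0.341, 0.2434]
orientation: [-3.141, 0.054, -0.001]
force: [0.6, 0.4, 0.9]
opening: 0.0006
gripper_force: 0.0
```

Call:
arm_command --increments "0.3 4 35 0 0;0.3 8 70 0 0;0.3 12 105 0 0;0.3 16 140 0 0;0.3 20 175 0 0"

```text
t: 18.45
tool_pos: [0.5246, 0.1641, 0.2419]
orientation: [-3.141, 0.053, -0.001]
force: [0.6, 0.2, 0.3]
opening: 0.0358
gripper_force: 0.0
```

Call:
arm_command --increments "0.3 4 35 0 0;0.3 8 70 0 0;0.3 12 105 0 0;0.3 16 140 0 0;0.3 20 175 0 0"

```text
t: 18.95
tool_pos: [0.5386, -0.0116, 0.2419]
orientation: [3.141, -0.054, 0.001]
force: [0.8, 0.9, 0.1]
opening: 0.0649
gripper_force: 0.0
```

Call:
arm_command --increments "0.3 4 35 0 0;0.3 8 70 0 0;0.3 12 105 0 0;0.3 16 140 0 0;0.3 20 160 0 0"

```text
t: 19.45
tool_pos: [0.5529, -0.1734, 0.2418]
orientation: [3.14, -0.056, 0.001]
force: [-0.2, 0.3, 0.2]
opening: 0.0651
gripper_force: 0.0
```

Run:
```python
from h import *
s=robot.read_state();print(s['tool_pos'],s['orientation'])
im,m=snap('wrist','w6.png'); im2,_=snap('scene','s6.png')
for c in blobs(im,(0,0,150),(180,70,255),150): print('w',np.round(c.mean(0)),*rect(plane(m,c,.0055)))
cv2.imwrite('pics/c6.png',np.vstack([im[:300],np.hstack([cv2.resize(im2[80:230,290:490],(400,300)),np.zeros((300,160,3),np.uint8)])]))
```

```text
[ 0.55293945 -0.17342138  0.24180929] [ 3.14007762e+00 -5.63373456e-02  8.25680430e-04]
w [344. 384.] [ 268.5 -253.2] [101.9  71.1] 87.8
w [274. 356.] [ 323.2 -163.7] [387.   15.5] 87.8
w [181. 284.] [431.4 -51.7] [47.8 16.6] -80.6
w [477. 208.] [ 513.6 -396.7] [56.  13.5] 1.3
w [395. 208.] [ 517.7 -304.4] [56.4 13.4] 11.4
w [309. 198.] [ 533.4 -207.3] [56.2 13.3] 15.6
w [143. 196.] [541.6 -22.6] [55.6 13.5] 12.8
```

View pics/c6.png

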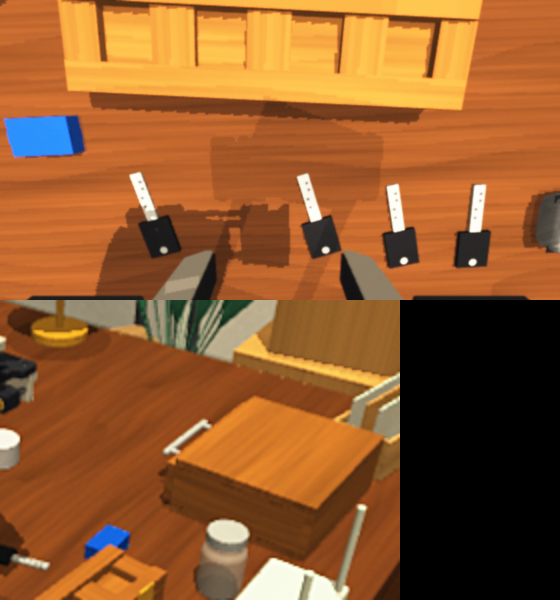

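The drawer is shut, with its front flush with the chest. In the wrist view the rack's front top edge runs from (68,90) to (464,108), and the four keys lie at u≈150, 315, 397, 475.

Run:
```python
from h import *
d=np.load('pics/w6.npz'); m={k:d[k] for k in d.files}
a=ray(m,68,90,.071)*1000;b=ray(m,464,108,.071)*1000
print(a,b,np.linalg.norm(a-b),np.degrees(np.arctan2(*(a-b)[:2])))
im=d['im']; g=cv2.cvtColor(im,cv2.COLOR_BGR2HSV)
# front edge: column-wise strongest brightness drop
pts=[]
for u in range(75,460,5):
    c=cv2.GaussianBlur(im[:,:,2],(5,5),0)[60:125,u].astype(float); v=60+np.argmin(np.diff(c)); pts.append(ray(m,u,v+.5,.071)[:2]*1000)
P=np.array(pts); k=np.polyfit(P[:,1],P[:,0],1); r=P[:,0]-np.polyval(k,P[:,1]); ok=abs(r)<4; k=np.polyfit(P[ok,1],P[ok,0],1); print(k,ok.sum(),len(ok),r[ok].std())
for u,v in((102,60),(153,62),(198,64),(247,66),(292,68),(342,70),(387,72),(433,74)): print(u,np.round(ray(m,u,v,.063)[:2]*1000))
```

```text
[652.91584091   1.00971033  71.        ] [ 625.88148705 -335.59707598   71.        ] 337.69066448417976 4.591816968894595
[8.45530395e-02 6.52612256e+02] 76 77 0.5209612558524628
102 [676. -28.]
153 [673. -71.]
198 [ 670. -109.]
247 [ 667. -151.]
292 [ 664. -189.]
342 [ 661. -232.]
387 [ 658. -270.]
433 [ 655. -310.]
```

Run:
```python
from h import *
im=np.load('pics/w6.npz')['im']; cv2.imwrite('pics/c7.png',cv2.resize(im[0:130,40:490],None,fx=1.75,fy=3))
```

```text
(no output)
```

View pics/c7.png

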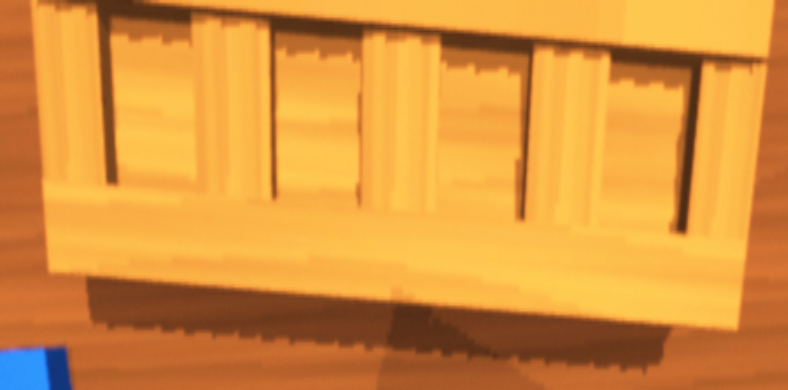

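The rack yaw is -4.8°, with mouths at slot0 (649,-48), slot1 (642,-127), slot2 (635,-207) and slot3 (629,-287). The slot gaps seen at the bar's rear edge agree within 2 mm. Next is the leftmost key.

Call:
arm_command --increments "0.35 -15 -27 0 0;0.35 -30 -54 0 0;0.35 -45 -81 0 -0.1;0.35 -60 -108 0 -0.18;0.35 -73 -135 0 -0.26" --grip_force 40

```text
t: 20.05
tool_pos: [0.4839, -0.0315, 0.2417]
orientation: [-3.121, -0.36, -0.001]
force: [-0.0, -0.4, 0.4]
opening: 0.0606
gripper_force: 0.0
```

Call:
arm_command --increments "0.35 0 0 30 0;0.35 0 0 60 0;0.35 0 0 90 0;0.35 0 0 120 0;0.35 0 0 140 0"

```text
t: 20.55
tool_pos: [0.4834, -0.0321, 0.0995]
orientation: [-3.121, -0.355, 0.003]
force: [0.4, -0.5, -0.3]
opening: 0.0602
gripper_force: 0.0
```

Call:
arm_command --increments "0.35 0 0 0 0;0.35 0 0 0 0"

```text
t: 20.75
tool_pos: [0.4847, -0.0327, 0.1021]
orientation: [-3.121, -0.355, 0.0]
force: [0.2, -0.3, -0.2]
opening: 0.0603
gripper_force: 0.0
```

```bash
cat >> h.py <<'E'
def keycheck(off=-36,zone=.06):
    s=robot.read_state(); R=Ro.from_rotvec(s['orientation']).as_matrix(); yaw=np.arctan2(R[1,0],R[0,0]); t=s['tool_pos']*1000
    print('tcp',t.round(1),'yaw',round(float(yaw),4),'open',s['opening'])
    import time; im,m=snap('wrist','k%d.png'%int(s['t']*100))
    for c in blobs(im,(0,0,140),(180,75,255),100):
        p,d,a=rect(plane(m,c,.0055))
        if abs(d[0]-55)>6 or abs(d[1]-13)>4: continue
        u=np.array([np.cos(np.radians(a)),np.sin(np.radians(a))]); g=p+(off-22.5)*u; w=g-t[:2]
        print('blade',p,d,'ang',round(np.radians(a),3),'grip',g.round(1),'shift tool x,y',(R[:2,0]@w).round(1),(R[:2,1]@w).round(1),'turn',round(float(yaw-np.radians(a)),3))
E
python3 -c "
from h import *
keycheck()"
```

```text
tcp [484.7 -32.7 102.1] yaw 0.2265 open 0.060341228221313443
blade [ 533.3 -206.8] [56.4 13.2] ang 0.279 grip [ 477.1 -222.9] shift tool x,y -50.1 183.6 turn -0.053
blade [541.5 -22. ] [55.  12.6] ang 0.222 grip [484.4 -34.9] shift tool x,y -0.7 2.0 turn 0.005
```

Call:
arm_command --increments "0.35 0 2 20 0;0.35 0 2 38 0;0.35 0 2 52 0;0.35 0 2 60 0;0.35 0 2 66 0"

```text
t: 21.3
tool_pos: [0.4856, -0.0352, 0.0358]
orientation: [3.121, 0.354, 0.001]
force: [-0.4, -0.3, -1.6]
opening: 0.0604
gripper_force: 0.0
```

Call:
arm_command --increments "0.35 0 0 3 0;0.35 0 0 6 0;0.35 0 0 8 0;0.35 0 0 9 0;0.35 0 0 9 0"

```text
t: 21.8
tool_pos: [0.4853, -0.0353, 0.0267]
orientation: [3.122, 0.354, 0.0]
force: [-0.1, 0.6, -0.4]
opening: 0.0604
gripper_force: 0.0
```

Call:
arm_command --increments "0.9 0 0 0 0;0.9 0 0 0 0;0.9 0 0 0 0;0.9 0 0 0 0;0.9 0 0 0 0"

```text
t: 22.3
tool_pos: [0.4853, -0.0353, 0.0267]
orientation: [3.122, 0.354, 0.0]
force: [-0.6, -0.2, 1.1]
opening: 0.0354
gripper_force: 40.0
```

Call:
arm_command --increments "0.9 0 0 -4 0;0.9 0 0 -10 0;0.9 0 0 -20 0;0.9 0 0 -30 0;0.9 0 0 -30 0"

```text
t: 22.8
tool_pos: [0.4868, -0.0355, 0.059]
orientation: [3.121, 0.354, 0.006]
force: [0.5, 0.4, -0.2]
opening: 0.035
gripper_force: 40.0
```

Run:
```python
from h import *
s=robot.read_state();print(s['tool_pos'],s['opening'])
im,m=snap('wrist','w8.png'); i2,_=snap('side','s8.png')
for z in(.030,.036,.042):
  for c in blobs(im,(0,0,140),(180,75,255),100,(200,360,0,260)): print(z,np.round(c.mean(0)),*rect(plane(m,c,z)))
cv2.imwrite('pics/c8.png',np.hstack([im,cv2.resize(i2[150:260,220:290],(240,420))]))
```

```text
[ 0.48681013 -0.03552395  0.05899879] 0.035012093069490276
0.03 [327. 257.] [497.8 -59.8] [13.4  4. ] -77.2
0.03 [229. 256.] [485.9  -7.5] [13.4  4. ] -77.2
0.03 [278. 155.] [542.  -22.3] [58. 13.] 12.3
0.036 [327. 257.] [500.2 -58.3] [13.   3.9] -77.2
0.036 [229. 256.] [488.7  -7.8] [12.9  3.9] -77.2
0.036 [278. 155.] [542.9 -22.1] [55.9 12.6] 12.3
0.042 [327. 257.] [502.6 -56.7] [12.5  3.7] -77.2
0.042 [229. 256.] [491.5  -8.1] [12.5  3.7] -77.2
0.042 [278. 155.] [543.7 -21.9] [53.9 12.1] 12.3
```

View pics/c8.png

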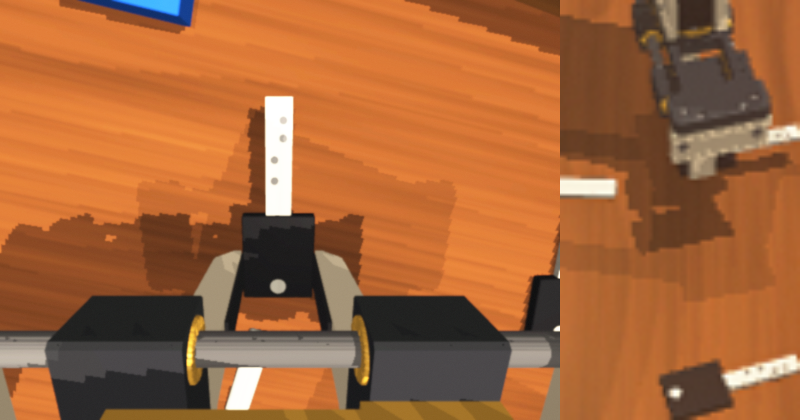

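The key is held flat and straight, with its blade at (278,155) aligned to the tool. I'll take it to in front of slot 0.

Call:
arm_command --increments "0.9 10 3 -8 0.06;0.9 22 6 -16 0.12;0.9 34 10 -23 0.18;0.9 46 14 -23 0.24;0.9 57 17 -23 0.3"

```text
t: 23.4
tool_pos: [0.545, -0.0391, 0.0795]
orientation: [-3.139, 0.121, 0.0]
force: [-0.3, -0.2, -0.1]
opening: 0.0352
gripper_force: 40.0
```

Call:
arm_command --increments "0.9 0 0 0 0;0.9 0 0 0 0;0.9 0 0 0 0"

```text
t: 23.7
tool_pos: [0.5436, -0.0389, 0.0791]
orientation: [-3.139, 0.114, 0.002]
force: [-0.5, 0.8, -1.0]
opening: 0.0353
gripper_force: 40.0
```

```bash
cat >> h.py <<'E'
YR=-.0843; E=np.array([np.cos(YR),np.sin(YR)]); F=np.array([-E[1],E[0]]); MID=np.array([639.2,-167.3])
def held(slot,fn):
    s=robot.read_state(); R=Ro.from_rotvec(s['orientation']).as_matrix(); yaw=np.arctan2(R[1,0],R[0,0]); t=s['tool_pos']*1000
    print('tcp',t.round(1),'yaw',round(float(yaw),4),'open',round(s['opening'],4),'F',s['force'].round(1))
    im,m=snap('wrist',fn); mouth=MID+F*(120-80*slot)
    for c in blobs(im,(0,0,140),(180,75,255),100,(180,380,0,270)):
        p,d,a=rect(plane(m,c,(t[2]-23.2+2)/1000))
        if d[0]<25 or abs(d[1]-13)>4: continue
        a=np.radians(a); tip=p+27.5*np.array([np.cos(a),np.sin(a)]); w=tip-mouth
        print('blade',p,d,'ang',round(a,3),'tip rel mouth x,y',(w@E).round(1),(w@F).round(1),'turn',round(float(a-YR),3))
E
python3 -c "
from h import *
held(0,'h0.png')"
```

```text
tcp [543.6 -38.9  79.1] yaw -0.0728 open 0.0353 F [-0.5  0.8 -1. ]
blade [601.1 -42.3] [55.2 12.7] ang -0.077 tip rel mouth x,y -21.0 1.6 turn 0.008
```

Call:
arm_command --increments "0.9 2 1.5 0 0.008;0.9 10 2 0 0.008;0.9 20 2 0 0.008;0.9 30 2 0 0.008;0.9 38 2 0 0.008"

```text
t: 24.25
tool_pos: [0.5836, -0.044, 0.0797]
orientation: [3.139, -0.129, 0.001]
force: [-0.2, 0.3, 0.4]
opening: 0.0353
gripper_force: 40.0
```

Call:
arm_command --increments "0.9 8 0 0 0;0.9 16 0 0 0;0.9 24 0 0 0;0.9 32 0 0 0;0.9 40 0 0 0"

```text
t: 24.75
tool_pos: [0.6228, -0.0472, 0.0796]
orientation: [-3.139, 0.129, 0.0]
force: [-0.0, -0.2, -1.2]
opening: 0.0349
gripper_force: 40.0
```

Call:
arm_command --increments "0.9 3 0 0 0;0.9 6 0 0 0;0.9 8 0 0 0;0.9 10 0 0 0;0.9 11 0 0 0"

```text
t: 25.25
tool_pos: [0.6332, -0.0481, 0.0797]
orientation: [-3.139, 0.129, -0.0]
force: [0.7, 0.8, -1.3]
opening: 0.0356
gripper_force: 40.0
```

Call:
arm_command --increments "0.9 1 0 0 0;0.9 2 0 0 0;0.9 3 0 0 0;0.9 3 0 0 0"

```text
t: 25.65
tool_pos: [0.634, -0.0481, 0.0784]
orientation: [-3.139, 0.129, 0.008]
force: [-7.6, 0.9, 0.1]
opening: 0.0354
gripper_force: 40.0
```

Call:
arm_command --increments "0.9 -1 0 2 0;0.9 -1 0 2 0;0.42 -1 0 2 0;0.42 -1 0 2 0;0.42 -1 0 2 0"

```text
t: 26.15
tool_pos: [0.6358, -0.0483, 0.0782]
orientation: [3.139, -0.129, 0.002]
force: [0.2, -0.0, -1.0]
opening: 0.0523
gripper_force: 0.0
```

Call:
arm_command --increments "0.42 0 0 0 0;0.42 0 0 -15 0;0.42 0 0 -35 0;0.42 0 0 -60 0;0.42 0 0 -80 0"

```text
t: 26.65
tool_pos: [0.6358, -0.0483, 0.1606]
orientation: [3.139, -0.129, 0.003]
force: [-0.9, 0.8, 0.9]
opening: 0.0536
gripper_force: 0.0
```

Call:
arm_command --increments "0.4 -20 0 -10 0;0.4 -40 0 -20 0;0.4 -60 0 -20 0;0.4 -80 0 -20 0;0.4 -100 0 -20 0"

```text
t: 27.15
tool_pos: [0.5351, -0.04, 0.1792]
orientation: [3.139, -0.129, 0.003]
force: [-0.4, 0.6, 0.7]
opening: 0.0556
gripper_force: 0.0
```

Run:
```python
from h import *
s=robot.read_state();print(s['tool_pos'],s['orientation'])
im,m=snap('wrist','w9.png')
for c in blobs(im,(0,0,140),(180,75,255),100):
    p,d,a=rect(plane(m,c,.0525)); print(p,d,a,'slot frame',((p-MID)@E).round(1),((p-MID)@F).round(1))
keycheck()
cv2.imwrite('pics/c9.png',im)
```

```text
[ 0.5351382  -0.03999548  0.17922005] [ 3.13871613e+00 -1.29037950e-01  2.96717731e-03]
[375.8  63.6] [30.  20.5] -4.8 slot frame -281.9 207.9
[373.5 -22.6] [232.2  68.6] 85.2 slot frame -276.9 121.8
[439.3 -38. ] [31.5 13.2] -4.0 slot frame -210.1 112.0
[ 457.7 -111.4] [87.6 30.1] 16.8 slot frame -185.6 40.4
[470.6  44.7] [87.4 31.2] -25.4 slot frame -185.9 197.1
[ 531.8 -260.6] [47.3  3. ] 8.4 slot frame -99.2 -102.0
[ 545.7 -182.6] [48.  11.6] 16.3 slot frame -91.9 -23.1
[625.8 -46.5] [9.5 9. ] 85.2 slot frame -23.5 119.2
[680.5 -51.4] [12.3  7.9] 85.3 slot frame 31.4 119.0
tcp [532.8 -39.7 178.7] yaw -0.0819 open 0.05607195750807269
blade [ 533.4 -206.7] [56.4 13.6] ang 0.283 grip [ 477.2 -223. ] shift tool x,y -40.4 187.3 turn -0.365
```

View pics/c9.png

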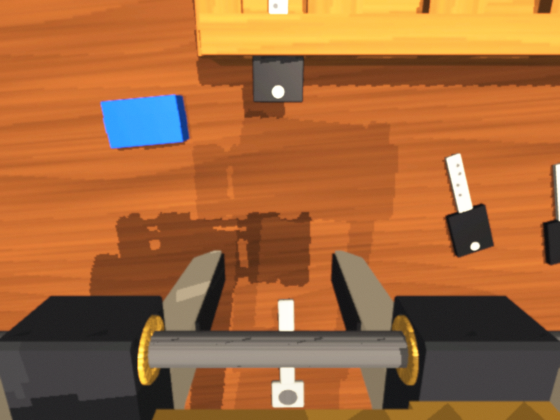

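Key 1 is seated in slot 0: its head sits squarely at (278,80) before the bar and the blade shows behind it at (278,5). Next key.

Call:
arm_command --increments "0.35 -8 37 0 -0.073;0.35 -16 74 0 -0.146;0.35 -24 111 0 -0.219;0.35 -32 148 0 -0.292;0.35 -40 187 0 -0.365"

```text
t: 27.75
tool_pos: [0.4807, -0.2249, 0.1788]
orientation: [3.108, 0.448, 0.003]
force: [0.1, 0.0, 1.0]
opening: 0.0607
gripper_force: 0.0
```

Call:
arm_command --increments "0.35 0 0 20 0;0.35 0 0 40 0;0.35 0 0 60 0;0.35 0 0 74 0;0.35 0 0 74 0"

```text
t: 28.25
tool_pos: [0.4794, -0.2226, 0.1018]
orientation: [-3.108, -0.443, 0.004]
force: [0.1, 0.2, 1.1]
opening: 0.0605
gripper_force: 0.0
```

Call:
arm_command --increments "0.35 0 0 0 0;0.35 0 0 0 0"

```text
t: 28.45
tool_pos: [0.4812, -0.2236, 0.1051]
orientation: [3.109, 0.443, 0.003]
force: [0.8, 0.1, -0.6]
opening: 0.0607
gripper_force: 0.0
```

```bash
python3 -c "
from h import *
keycheck()"
```

```text
tcp [ 481.2 -223.6  105.1] yaw 0.283 open 0.06074562398668446
blade [ 513.9 -396.5] [56.1 13.6] ang 0.033 grip [ 455.4 -398.4] shift tool x,y -73.6 160.7 turn 0.25
blade [ 517.6 -304.3] [55.9 13.4] ang 0.202 grip [ 460.3 -316.1] shift tool x,y -45.9 83.0 turn 0.081
blade [ 533.4 -207.2] [55.4 12.7] ang 0.283 grip [ 477.2 -223.5] shift tool x,y -3.8 -1.1 turn 0.0
```

Call:
arm_command --increments "0.35 -4 -1 20 0;0.35 -4 -1 38 0;0.35 -4 -1 52 0;0.35 -4 -1 61 0;0.35 -4 -1 67 0"

```text
t: 29.0
tool_pos: [0.4761, -0.2232, 0.0362]
orientation: [-3.11, -0.443, 0.0]
force: [0.1, -0.5, 0.5]
opening: 0.0605
gripper_force: 0.0
```

Call:
arm_command --increments "0.35 0 0 3 0;0.35 0 0 6 0;0.35 0 0 8 0;0.35 0 0 10 0;0.35 0 0 10 0"

```text
t: 29.5
tool_pos: [0.4761, -0.2232, 0.0266]
orientation: [-3.11, -0.443, 0.0]
force: [0.5, -0.4, 0.7]
opening: 0.0605
gripper_force: 0.0
```

Call:
arm_command --increments "0.9 0 0 0 0;0.9 0 0 0 0;0.9 0 0 0 0;0.9 0 0 0 0;0.9 0 0 0 0"

```text
t: 30.0
tool_pos: [0.4762, -0.2233, 0.0268]
orientation: [3.11, 0.443, 0.0]
force: [-0.2, -0.5, 0.8]
opening: 0.0351
gripper_force: 39.9
```

Call:
arm_command --increments "0.9 0 0 -4 0;0.9 0 0 -10 0;0.9 0 0 -20 0;0.9 0 0 -35 0;0.9 0 0 -53 0"

```text
t: 30.5
tool_pos: [0.476, -0.2232, 0.0809]
orientation: [-3.11, -0.443, 0.0]
force: [0.2, 0.6, -0.2]
opening: 0.0353
gripper_force: 39.9
```

Call:
arm_command --increments "0.9 16 -16 0 0.073;0.9 34 -33 0 0.146;0.9 52 -50 0 0.219;0.9 70 -67 0 0.292;0.9 88 -83 0 0.367"

```text
t: 31.0
tool_pos: [0.5384, -0.1182, 0.0813]
orientation: [3.138, -0.137, 0.002]
force: [-0.0, 0.4, -1.0]
opening: 0.0352
gripper_force: 39.9
```

Call:
arm_command --increments "0.9 0 0 0 0;0.9 0 0 0 0;0.9 0 0 0 0"

```text
t: 31.3
tool_pos: [0.5373, -0.1197, 0.0802]
orientation: [3.138, -0.131, 0.0]
force: [-0.1, -1.2, -0.4]
opening: 0.0356
gripper_force: 39.9
```

```bash
python3 -c "
from h import *
held(1,'h1.png')"
```

```text
tcp [ 537.3 -119.7   80.2] yaw -0.0833 open 0.0356 F [-0.1 -1.2 -0.4]
blade [ 596.7 -124.7] [55.4 12.7] ang -0.103 tip rel mouth x,y -18.4 -1.6 turn -0.019
```

Call:
arm_command --increments "0.9 2 0 0 -0.019;0.9 10 0 0 -0.019;0.9 20 0 0 -0.019;0.9 30 0 0 -0.019;0.9 38 0 0 -0.019"

```text
t: 31.85
tool_pos: [0.5766, -0.1224, 0.0797]
orientation: [3.14, -0.102, 0.001]
force: [0.4, 0.1, -1.1]
opening: 0.0353
gripper_force: 39.9
```

Call:
arm_command --increments "0.9 8 0.2 0 0;0.9 16 0.4 0 0;0.9 24 0.5 0 0;0.9 32 0.7 0 0;0.9 40 0.8 0 0"

```text
t: 32.35
tool_pos: [0.6158, -0.1256, 0.0796]
orientation: [-3.14, 0.102, 0.0]
force: [0.5, -0.2, -0.7]
opening: 0.0353
gripper_force: 39.9
```

Call:
arm_command --increments "0.9 3 0 0 0;0.9 5 0 0 0;0.9 7 0 0 0;0.9 8 0 0 0;0.9 9 0 0 0"

```text
t: 32.85
tool_pos: [0.6241, -0.1261, 0.0796]
orientation: [-3.14, 0.102, 0.0]
force: [-0.9, 0.3, -0.1]
opening: 0.0352
gripper_force: 39.9
```

Call:
arm_command --increments "0.9 1 0 0 0;0.9 2 0 0 0;0.9 3 0 0 0;0.9 3 0 0 0"

```text
t: 33.25
tool_pos: [0.6253, -0.1262, 0.0785]
orientation: [-3.139, 0.103, 0.007]
force: [-7.5, 0.4, -0.3]
opening: 0.0352
gripper_force: 40.0
```

Call:
arm_command --increments "0.9 -1 0 2 0;0.9 -1 0 2 0;0.42 -1 0 2 0;0.42 -1 0 2 0;0.42 -1 0 2 0"

```text
t: 33.75
tool_pos: [0.6269, -0.1264, 0.0782]
orientation: [3.14, -0.102, 0.003]
force: [0.7, 0.1, -0.4]
opening: 0.0523
gripper_force: 0.0
```

Call:
arm_command --increments "0.42 0 0 0 0;0.42 0 0 -15 0;0.42 0 0 -35 0;0.42 0 0 -60 0;0.42 0 0 -80 0"

```text
t: 34.25
tool_pos: [0.6268, -0.1265, 0.1605]
orientation: [3.139, -0.102, 0.003]
force: [0.5, -0.1, -0.2]
opening: 0.0538
gripper_force: 0.0
```

Call:
arm_command --increments "0.35 -15 20 0 0;0.35 -30 40 0 0;0.35 -45 60 0 0;0.35 -60 80 0 0;0.35 -75 100 0 0"

```text
t: 34.75
tool_pos: [0.5446, -0.222, 0.1592]
orientation: [3.139, -0.102, 0.002]
force: [0.9, -0.2, -0.0]
opening: 0.0603
gripper_force: 0.0
```

Call:
arm_command --increments "0.35 -15 20 0 -0.06;0.35 -30 40 0 -0.12;0.35 -45 60 0 -0.18;0.35 -60 80 0 -0.24;0.35 -77 100 0 -0.266"

```text
t: 35.25
tool_pos: [0.4612, -0.317, 0.1592]
orientation: [3.124, 0.319, 0.002]
force: [-0.7, 1.3, -0.1]
opening: 0.0603
gripper_force: 0.0
```

Call:
arm_command --increments "0.35 0 0 20 0;0.35 0 0 40 0;0.35 0 0 54 0;0.35 0 0 54 0;0.35 0 0 54 0"

```text
t: 35.75
tool_pos: [0.4617, -0.3159, 0.1043]
orientation: [3.126, 0.315, 0.0]
force: [-0.1, 0.1, 0.6]
opening: 0.0605
gripper_force: 0.0
```

```bash
python3 -c "
from h import *
keycheck()"
```

```text
tcp [ 461.7 -315.9  104.3] yaw 0.2012 open 0.060518995893638135
blade [ 513.9 -396.8] [55.9 13.3] ang 0.024 grip [ 455.4 -398.2] shift tool x,y -22.6 79.4 turn 0.177
blade [ 517.9 -304.7] [54.9 12.6] ang 0.195 grip [ 460.5 -316.1] shift tool x,y -1.2 -0.1 turn 0.006
```

Call:
arm_command --increments "0.35 -1 0 20 0.006;0.35 -1 0 38 0.006;0.35 -1 0 52 0.006;0.35 -1 0 61 0.006;0.35 -1 0 67 0.006"

```text
t: 36.3
tool_pos: [0.4606, -0.3162, 0.0364]
orientation: [-3.127, -0.306, 0.0]
force: [0.6, 0.7, -0.1]
opening: 0.0602
gripper_force: 0.0
```

Call:
arm_command --increments "0.35 0 0 3 0;0.35 0 0 6 0;0.35 0 0 8 0;0.35 0 0 10 0;0.35 0 0 10 0"

```text
t: 36.8
tool_pos: [0.4605, -0.3162, 0.0266]
orientation: [3.127, 0.306, 0.0]
force: [-0.8, 0.2, 0.5]
opening: 0.0604
gripper_force: 0.0
```

Call:
arm_command --increments "0.9 0 0 0 0;0.9 0 0 0 0;0.9 0 0 0 0;0.9 0 0 0 0;0.9 0 0 0 0"

```text
t: 37.3
tool_pos: [0.4605, -0.3162, 0.0267]
orientation: [3.127, 0.306, 0.0]
force: [0.2, 0.2, 0.9]
opening: 0.0354
gripper_force: 40.0
```

Call:
arm_command --increments "0.9 0 0 -4 0;0.9 0 0 -10 0;0.9 0 0 -20 0;0.9 0 0 -35 0;0.9 0 0 -53 0"

```text
t: 37.8
tool_pos: [0.4604, -0.3161, 0.0809]
orientation: [-3.127, -0.306, 0.0]
force: [0.2, -0.1, -0.1]
opening: 0.0353
gripper_force: 40.0
```

Call:
arm_command --increments "0.9 18 -20 0 0.056;0.9 36 -40 0 0.112;0.9 54 -60 0 0.168;0.9 73 -81 0 0.224;0.9 92 -102 0 0.279"

```text
t: 38.3
tool_pos: [0.532, -0.1976, 0.0813]
orientation: [3.138, -0.136, 0.002]
force: [-0.3, -1.0, -1.0]
opening: 0.0353
gripper_force: 40.0
```

Call:
arm_command --increments "0.9 0 0 0 0;0.9 0 0 0 0;0.9 0 0 0 0"

```text
t: 38.6
tool_pos: [0.5309, -0.1991, 0.0803]
orientation: [3.138, -0.131, 0.001]
force: [-0.5, -0.3, -0.6]
opening: 0.0354
gripper_force: 40.0
```

```bash
python3 -c "
from h import *
held(2,'h2.png')"
```

```text
tcp [ 530.9 -199.1   80.3] yaw -0.0837 open 0.0354 F [-0.5 -0.3 -0.6]
blade [ 589.2 -203.6] [55.1 12.2] ang -0.094 tip rel mouth x,y -19.3 -0.7 turn -0.01
```

Well aligned. A small turn, then insert.

Call:
arm_command --increments "0.9 2 0 0 -0.01;0.9 10 0 0 -0.01;0.9 20 0 0 -0.01;0.9 30 0 0 -0.01;0.9 38 0 0 -0.01"

```text
t: 39.15
tool_pos: [0.57, -0.2017, 0.0796]
orientation: [3.139, -0.116, 0.001]
force: [0.5, -0.0, -0.7]
opening: 0.0351
gripper_force: 40.0
```

Call:
arm_command --increments "0.9 8 0 0 0;0.9 16 0 0 0;0.9 24 0.2 0 0;0.9 32 0.3 0 0;0.9 40 0.4 0 0"

```text
t: 39.65
tool_pos: [0.6093, -0.2049, 0.0796]
orientation: [-3.139, 0.117, 0.0]
force: [-0.1, 0.3, -1.0]
opening: 0.0351
gripper_force: 40.0
```

Call:
arm_command --increments "0.9 3 0 0 0;0.9 5 0 0 0;0.9 7 0 0 0;0.9 8 0 0 0;0.9 9 0 0 0"

```text
t: 40.15
tool_pos: [0.6176, -0.2055, 0.0796]
orientation: [-3.139, 0.117, 0.0]
force: [0.2, 0.1, -0.5]
opening: 0.0355
gripper_force: 40.0
```

Call:
arm_command --increments "0.9 1 0 0 0;0.9 2 0 0 0;0.9 3 0 0 0;0.9 3 0 0 0"

```text
t: 40.55
tool_pos: [0.6198, -0.2056, 0.0791]
orientation: [-3.139, 0.117, 0.003]
force: [-4.9, -0.1, -0.7]
opening: 0.0355
gripper_force: 40.0
```

Call:
arm_command --increments "0.9 -1 0 2 0;0.9 -1 0 2 0;0.42 -1 0 2 0;0.42 -1 0 2 0;0.42 -1 0 2 0"

```text
t: 41.05
tool_pos: [0.6202, -0.2058, 0.0781]
orientation: [3.139, -0.116, 0.002]
force: [0.4, -0.1, 0.5]
opening: 0.0521
gripper_force: 0.0
```

Call:
arm_command --increments "0.42 0 0 0 0;0.42 0 0 -15 0;0.42 0 0 -35 0;0.42 0 0 -60 0;0.42 0 0 -80 0"

```text
t: 41.55
tool_pos: [0.6203, -0.2059, 0.1605]
orientation: [3.139, -0.116, 0.003]
force: [0.1, -0.7, 0.6]
opening: 0.0541
gripper_force: 0.0
```

Call:
arm_command --increments "0.35 -15 20 0 0;0.35 -30 40 0 0;0.35 -45 60 0 0;0.35 -60 80 0 0;0.35 -75 102 0 0"

```text
t: 42.05
tool_pos: [0.5371, -0.3026, 0.1592]
orientation: [3.139, -0.116, 0.002]
force: [0.2, -0.3, -0.0]
opening: 0.0604
gripper_force: 0.0
```

Call:
arm_command --increments "0.35 -15 20 0 -0.03;0.35 -30 40 0 -0.06;0.35 -45 60 0 -0.095;0.35 -60 80 0 -0.095;0.35 -74 102 0 -0.095"

```text
t: 42.55
tool_pos: [0.4555, -0.3989, 0.1592]
orientation: [3.14, 0.033, 0.002]
force: [0.6, 0.3, 0.2]
opening: 0.0604
gripper_force: 0.0
```

Call:
arm_command --increments "0.35 0 0 20 0;0.35 0 0 40 0;0.35 0 0 54 0;0.35 0 0 54 0;0.35 0 0 54 0"

```text
t: 43.05
tool_pos: [0.4562, -0.398, 0.1043]
orientation: [3.141, 0.033, 0.0]
force: [-1.0, 0.4, 0.0]
opening: 0.0603
gripper_force: 0.0
```

```bash
python3 -c "
from h import *
keycheck()"; ls -t pics | head -2
```

```text
tcp [ 456.2 -398.   104.3] yaw 0.0212 open 0.06034150880598909
blade [ 514.  -397.1] [54.8 12.8] ang 0.014 grip [ 455.5 -397.9] shift tool x,y -0.7 -0.1 turn 0.007
k4305.npz
k4305.png
```

Run:
```python
from h import *
d=np.load('pics/side1.npz'); m={k:d[k] for k in d.files}
for v in(334,336,338): print([np.round(ray(m,268,v,z)[:2]*1000).tolist() for z in(0,.025,.045)])
import glob
d=np.load('pics/k4305.npz'); im=d['im']; cv2.imwrite('pics/c10.png',im)
```

```text
[[502.0, -449.0], [501.0, -463.0], [501.0, -475.0]]
[[501.0, -454.0], [501.0, -468.0], [501.0, -479.0]]
[[501.0, -459.0], [501.0, -473.0], [501.0, -484.0]]
```

View pics/c10.png

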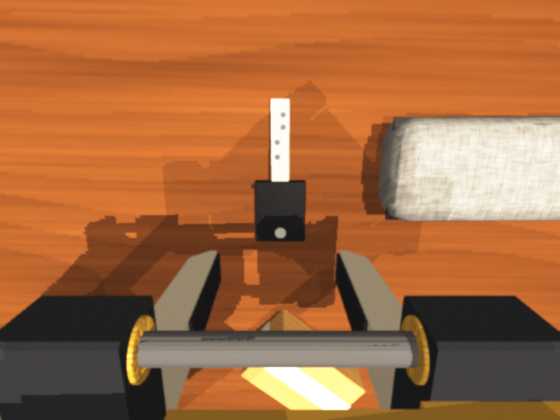

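The key sits between the open fingers. The case's end at u≈380 lies ahead and about 20 mm clear of the right finger. Grasping.

Call:
arm_command --increments "0.35 -1 0 20 0.007;0.35 -1 0 38 0.007;0.35 -1 0 52 0.007;0.35 -1 0 61 0.007;0.35 -1 0 67 0.007"

```text
t: 43.6
tool_pos: [0.4551, -0.398, 0.0363]
orientation: [-3.141, -0.022, 0.0]
force: [1.0, -0.0, -0.4]
opening: 0.0604
gripper_force: 0.0
```

Call:
arm_command --increments "0.35 0 0 3 0;0.35 0 0 6 0;0.35 0 0 8 0;0.35 0 0 10 0;0.35 0 0 10 0"

```text
t: 44.1
tool_pos: [0.4549, -0.3981, 0.0266]
orientation: [-3.141, -0.022, 0.0]
force: [-0.4, 0.2, -0.1]
opening: 0.0603
gripper_force: 0.0
```

Call:
arm_command --increments "0.9 0 0 0 0;0.9 0 0 0 0;0.9 0 0 0 0;0.9 0 0 0 0;0.9 0 0 0 0"

```text
t: 44.6
tool_pos: [0.455, -0.3982, 0.0268]
orientation: [3.141, 0.022, 0.0]
force: [0.1, 0.9, 0.3]
opening: 0.0351
gripper_force: 39.9
```

Call:
arm_command --increments "0.9 0 0 -4 0;0.9 0 0 -10 0;0.9 0 0 -20 0;0.9 0 0 -35 0;0.9 0 0 -53 0"

```text
t: 45.1
tool_pos: [0.4549, -0.398, 0.0809]
orientation: [-3.141, -0.022, 0.0]
force: [0.5, -0.2, -0.6]
opening: 0.0354
gripper_force: 39.9
```

Call:
arm_command --increments "0.9 14 -24 0 0.02;0.9 28 -48 0 0.04;0.9 42 -72 0 0.06;0.9 57 -96 0 0.08;0.9 71 -119 0 0.098"

```text
t: 45.6
tool_pos: [0.5254, -0.2774, 0.0814]
orientation: [3.138, -0.133, 0.002]
force: [1.1, -0.4, -0.5]
opening: 0.0352
gripper_force: 39.9
```

Call:
arm_command --increments "0.9 0 0 0 0;0.9 0 0 0 0;0.9 0 0 0 0"

```text
t: 45.9
tool_pos: [0.5243, -0.279, 0.0804]
orientation: [3.138, -0.132, 0.001]
force: [0.4, -0.6, -0.7]
opening: 0.035
gripper_force: 39.9
```

```bash
python3 -c "
from h import *
held(3,'h3.png')"
```

```text
tcp [ 524.3 -279.    80.4] yaw -0.0843 open 0.035 F [ 0.4 -0.6 -0.7]
blade [ 583.5 -284. ] [55.3 12.6] ang -0.106 tip rel mouth x,y -18.2 -1.6 turn -0.022
```

Call:
arm_command --increments "0.9 2 0 0 -0.02;0.9 10 0 0 -0.02;0.9 20 0 0 -0.02;0.9 30 0 0 -0.02;0.9 38 0 0 -0.02"

```text
t: 46.45
tool_pos: [0.5634, -0.2814, 0.0796]
orientation: [3.14, -0.101, 0.001]
force: [0.4, -0.2, -1.6]
opening: 0.0352
gripper_force: 39.9
```

Call:
arm_command --increments "0.9 8 0.2 0 0;0.9 16 0.4 0 0;0.9 24 0.5 0 0;0.9 32 0.7 0 0;0.9 40 0.8 0 0"

```text
t: 46.95
tool_pos: [0.6027, -0.2847, 0.0796]
orientation: [-3.14, 0.101, 0.0]
force: [-0.9, -0.7, -0.1]
opening: 0.0349
gripper_force: 39.9
```

Call:
arm_command --increments "0.9 3 0 0 0;0.9 5 0 0 0;0.9 7 0 0 0;0.9 8 0 0 0;0.9 9 0 0 0"

```text
t: 47.45
tool_pos: [0.6109, -0.2853, 0.0796]
orientation: [-3.14, 0.101, 0.0]
force: [-1.2, 0.1, -1.7]
opening: 0.035
gripper_force: 39.9
```

Call:
arm_command --increments "0.9 1 0 0 0;0.9 2 0 0 0;0.9 3 0 0 0;0.9 3 0 0 0"

```text
t: 47.85
tool_pos: [0.6123, -0.2853, 0.0787]
orientation: [-3.139, 0.101, 0.006]
force: [-6.9, 0.3, 0.4]
opening: 0.0351
gripper_force: 40.0
```

Call:
arm_command --increments "0.9 -1 0 2 0;0.9 -1 0 2 0;0.42 -1 0 2 0;0.42 -1 0 2 0;0.42 -1 0 2 0"

```text
t: 48.35
tool_pos: [0.6137, -0.2855, 0.0782]
orientation: [3.14, -0.101, 0.002]
force: [-0.4, 0.1, -0.9]
opening: 0.0523
gripper_force: 0.0
```

Call:
arm_command --increments "0.42 0 0 0 0;0.42 0 0 -15 0;0.42 0 0 -40 0;0.42 0 0 -80 0;0.42 0 0 -120 0"

```text
t: 48.85
tool_pos: [0.6127, -0.2851, 0.1996]
orientation: [-3.14, 0.101, 0.001]
force: [-0.1, -0.4, 0.7]
opening: 0.0538
gripper_force: 0.0
```

Call:
arm_command --increments "0.42 -4 -25 -10 0;0.42 -8 -50 -20 0;0.42 -12 -75 -30 0;0.42 -16 -100 -40 0;0.42 -20 -115 -50 0"

```text
t: 49.35
tool_pos: [0.6006, -0.1676, 0.2496]
orientation: [3.14, -0.099, 0.002]
force: [-1.2, -0.3, -0.6]
opening: 0.0541
gripper_force: 0.0
```

Call:
arm_command --increments "0.42 0 0 0 0;0.42 0 0 0 0;0.42 0 0 0 0"

```text
t: 49.65
tool_pos: [0.6002, -0.1703, 0.2471]
orientation: [3.14, -0.102, -0.001]
force: [-0.4, 0.6, -0.8]
opening: 0.0541
gripper_force: 0.0
```

Run:
```python
from h import *
s=robot.read_state();print(s['tool_pos'])
im,m=snap('wrist','w11.png')
for nm,lo,hi,z in(('head',(0,0,0),(180,140,50),.057),('blade',(0,0,140),(180,75,255),.0555)):
  for c in blobs(im,lo,hi,40,(0,560,0,270)):
    P=plane(m,c,z)-MID/1000; x=P@E*1000-45+0; y=P@F*1000
    print(nm,np.round(c.mean(0)),'rack x',x.min().round(1),x.max().round(1),'y',y.min().round(1),y.max().round(1))
i2,_=snap('scene','s11.png'); i3,_=snap('side','d11.png')
cv2.imwrite('pics/c11.png',np.vstack([im[:300],np.hstack([cv2.resize(i2[90:330,100:480],(320,260)),cv2.resize(i3[50:420,150:400],(240,260))])]))
```

```text
[ 0.60021069 -0.17034153  0.24705878]
head [333. 263.] rack x -165.8 -148.7 y -70.1 -61.7
head [223. 263.] rack x -167.9 -150.7 y 47.7 55.5
head [323. 177.] rack x -73.2 -62.5 y -55.0 -43.7
head [381. 173.] rack x -73.2 -48.9 y -115.2 -99.9
head [300. 171.] rack x -73.6 -49.4 y -35.6 -20.9
head [230. 168.] rack x -74.1 -48.5 y 22.4 57.8
head [149. 167.] rack x -73.9 -48.8 y 99.7 135.2
blade [558. 258.] rack x -162.4 -136.3 y -302.9 -296.3
blade [396. 178.] rack x -73.2 -64.3 y -124.1 -115.1
blade [313. 177.] rack x -72.7 -64.8 y -43.3 -35.4
blade [230. 176.] rack x -73.1 -64.3 y 37.1 44.9
blade [149. 174.] rack x -72.6 -64.7 y 115.2 124.1
blade [403. 102.] rack x -21.8 24.4 y -125.2 -111.6
blade [316. 101.] rack x -21.6 24.6 y -45.4 -32.4
blade [229.  99.] rack x -21.2 24.0 y 34.1 46.7
blade [143.  98.] rack x -21.7 24.2 y 111.9 125.0
```

View pics/c11.png

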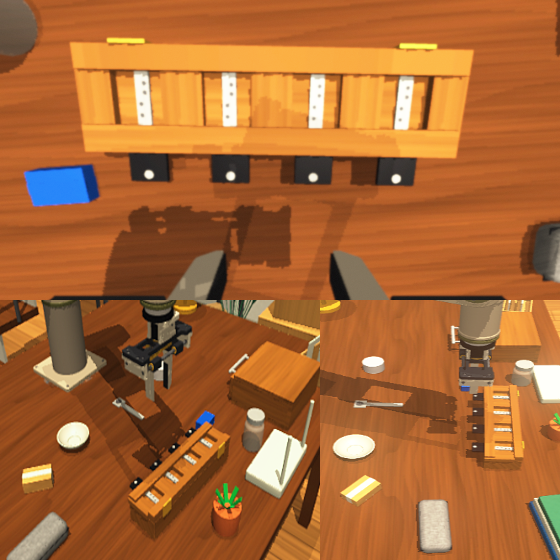

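All four keys are home: their tips read x≈+24 mm in the rack frame, and at least 17 is needed. The drawer is shut and the bystanders are in place, so I'm handing in.

```bash
python3 -c "
from h import *
print(robot.close_job())"
```

```text
the job is handed in; nothing more can be done
None
```

I handed the job in at about 50 s with everything in place, but a force reading of about 160 N when the fingers touched the table while picking up the carton is over the 120 N wrist limit and may have failed the run. All four keys are home in slots 0–3 (tips about 1 mm from the back), the torch and small carton are in the shut drawer, and nothing else looks moved.

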